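# Hang the stick mixer on its balancer arm over the pot

## Robot

A 6-joint arm with a two-finger parallel gripper is mounted at the origin on a cart in front of the work surface, level with it; the furniture and walls round the work are solid. World frame = base frame: x ahead of the robot, y to its left, z up, the work surface at z = 0. Lengths are in m, angles in rad, forces in N, time in s.
With the tool pointing down it reaches from about 0.35 to 0.85 m from the base axis. Payload 8.1 kg.
Tool frame: the origin (TCP) lies between the finger pads; the fingertips stand 25 mm ahead of it and the grasp point (between the pads) lies 6 mm ahead of it; z points along the fingers, y is the line along which they close (so a half turn about z gives the same grasp; the last joint's range is limited). The gripper opens to 93 mm and grips with 3 to 60 N. Pads are 15 mm wide; open, the fingers measure 128 mm over their backs; the gripper's body (75 mm by 188 mm) begins 65 mm behind the grasp point.
Start: joints at [1.258, 0.13, 1.488, -0, 1.523, -0.085], TCP at [0.135, 0.585, 0.244] pointing down, gripper open.
Joint ranges: [-2.96, 2.96], [-0.89, 2.26], [0.02, 2.5], [-1.34, 4.48], [0, 2.73], [-2.66, 2.66]. Speed limits (rad/s): [2.39, 2.39, 2.79, 3.14, 3.14, 3.14].

## Interface

Orientations are given as [roll, pitch, yaw] about the fixed x, y, z axes, in that order (R = Rz(yaw) Ry(pitch) Rx(roll)).
In Python, from plant import bot, optics, hand_in gives the robot as it stands.
- The arm moves only by the tool carry_out, never from a script. Its argument "steps" is a list of rows, each a list of 3 entries, a list of its own where there are three numbers: the shift along the tool's x, y, z in fractions of the full range, 1 being 0.75 m, then the turn, a rotation vector about the tool's x, y, z in normalised numbers (1 is 4 rad), then the opening, from 0 (shut) to 1 (fully open). In form: [[[dx, dy, dz], [rx, ry, rz], claw], ...]. A call has 1 to 8 rows; each row is the pose to reach, as a shift and turn from the pose commanded when the call began, along the tool's axes at that moment; what a row does not reach only later rows make up. A row lasts 1/10 s, in which the tool goes at most 50 mm and 8.59 degrees, less where a joint would pass 70% of its speed; a pose out of reach is approached as far as the arm can. No shift or turn number may pass 1 either way. A call with a gripper value outside its range is refused whole. The fingers move at their own pace and stop on an object; "newtons" is the grip in N (left out, the last holds). Time passes only in rows, so rows that repeat a pose let the fingers close. It gives the time, the measured TCP pose, the force, the opening and the grip force at its end, in the units of the state.
- bot.state(): the state, without advancing time (a new reading comes with each control period).
- optics.get_image(name): name is "scene" or "side" or "wrist"; returns a dict with "frame" (420x560x3 uint8, red, green, blue), "K" (3x3 intrinsics, pixels), "cam_to_world" (4x4, takes a point from camera to world coordinates). Camera axes: x right, y up, looking along -z (the intrinsics and any distortion apply to the point x, -y, -z); pixel columns grow to the right and rows downward; lengths in m; the calibration is good to about 2 mm. The wrist camera is an equidistant fisheye: a pixel r from the principal point sees the ray r / f radians off the axis. A picture is of the moment at which its call begins. There is no depth.
- hand_in(): hands the job in; it is judged then, once.
The state is a dict: "time_s": time; "joint_pos": joint angles; "qvel": joint speeds; "tau": joint torques, N m; "tcp_pos": TCP position; "orientation": TCP orientation; "ft_force": force on the tool from outside, world axes, zero at the start; "ft_torque": the same for the moment, N m; "opening": opening from 0.0 (shut) to 1.0 (fully open); "finger_force": force on a finger pad.
Only numpy, scipy, OpenCV 4.12 (cv2) and the standard library are available. Lean on these libraries where they do the work, as an engineer would, in place of code of your own. Each camera call takes 0.05 s, during which the arm holds its last target. There are 200 camera calls.

## Task

Get the stick mixer ready over the pot: swing the spring-balanced arm round so that its fork stands over the middle of the pot, take the mixer out of its drip cup and hang it by its two side pins in the saddles of the fork. The arm sinks under the weight: keep hold and go down gently with it until it has settled and carries the whole mixer, and only then let go, so that it neither drops nor springs back. At the end the mixer hangs upright and still with its foot inside the pot, clear of wall and bottom; leave the pot and the round tub where they stand.

Things in the scene. Friction and masses are not known exactly. Their poses are not given: they have to be found in the camera images.
- mixer: Cordless stick mixer, 200 mm tall, 0.6 to 0.8 kg, upright in the drip cup. Origin: centre of the foot's underside; z up along it, y along its side pins (half-turn symmetric). Steel bell foot 56 mm across, 36 mm high; shaft 20 mm; grey motor body 53 mm across, z 75 to 158 mm; black grip block on top, 16 mm thick (x), 58 wide (y), z 154 to 200 mm.
- grip_block (a point): Middle of the grip block, on the axis of the two pins, 185 mm above the foot's underside; axes as the mixer's. Can be taken from above with the fingers closing along x. The steel pins, 12 mm across, stick out along y, free from 29 to 59 mm either side of the middle, each ending in a collar 20 mm across (to 65 mm).
- foot (a point): Centre of the underside of the mixer's foot.
- drip_cup: Fixed round metal cup that the mixer stands in: 66 mm inside, about 78 mm over the rim, 62 mm high, floor 5 mm thick, on a flange 112 mm across. Origin: centre of its underside on the worktop.
- stand: Fixed balancer stand: foot plate 130 x 130 x 14 mm, column 33 mm across, and at the top a swivelling hub (46 mm across, up to about 270 mm high). Origin: centre of the foot plate's underside, on the swing axis, which is vertical.
- swing (a joint): Swing of the arm about the stand's vertical axis, rad; grows counter-clockwise seen from above; range -1.2 to 1.2. At 0 the arm points along the stand's -x. It stays where it is left (friction, about 1 N at the fork, 1.5 N at the knob).
- lift (a joint): Sinking of the arm, rad: 0 fully up (empty, on its stop), growing as the fork goes down, end at 0.62. A spring carries the load: with the mixer hung it settles at 0.30 to 0.46 by weight, the fork 45 to 69 mm lower. About 110 N/m at the fork, damped, still after about 1 s. Parallelogram links, 150 mm: the fork stays level and moves in or out by at most 5 mm.
- saddles (a point): Point midway between the fork's two saddles, where point grip_block comes to lie when hung: 292 mm from the swing axis, 275 mm above the worktop with the arm up. y runs from saddle to saddle (level, square to the arm), -x outward along the arm, z up.
- yoke: The level fork at the arm's end, of 10 mm steel rod; axes as the saddles', origin at the arm's last pivot, 115 mm behind the saddles (+x). Two prongs open at the outer end, 82 mm clear between them (92 mm between centres), each with a V dip 54 mm long, 24 mm deep, open above: a pin laid over it slides to the bottom. Prong tips 17 mm above the saddles point; cross rod 73 mm behind it.
- guide_knob (a point): Middle of the black round guide knob on top of the arm's head: 26 mm across, 25 mm high including its neck, top 7 mm above this point; the arm can be swung by it. It lies 182 mm from the swing axis, 110 mm from the saddles towards the stand, and rises and sinks with the fork (24 mm above the saddles point).
- pot: Loose steel pot, round, about 180 mm across inside the side handles and 75 mm high, on the worktop; two black side handles reach about 125 mm from the middle along its y. Origin: centre of its underside; bottom 5 mm, wall 4 mm thick. It stands with its middle within about 15 mm of the circle that the saddles sweep about the stand.
- round_tub: Loose round lidded tub, 98 mm across, 61 mm high; a bystander. Origin: its underside.

How it is judged:
By the outcome, as a careful person would: the job done as asked, in the order asked, and still so for the second after the job is handed in, with the robot touching nothing.
It also fails if it takes over 67 s, if anything falls off the work surface, if the arm or the gripper's body presses on something with over 40 N, if the wrist force passes 120 N, or if a joint passes its speed limit or range.

## Working session

There is one attempt and no reset: what is moved stays moved. The work goes in short steps, Python scripts to look and compute and a tool call to move; the robot and the scene stay as the last step left them, time stands still between calls to the robot, and variables do not carry over. Pictures are saved under pics/ and viewed, at most 11 in all, crops included, and the job is handed in when it is done.

Besides the shell and the picture viewer there is one more tool, called after "Emit:" as a command line: name --argument value ..., lists and objects as JSON in quotes. carry_out: Moves the arm, as the interface text tells. Its arguments: {"type":"object","properties":{"steps":{"type":"array"},"newtons":{"type":"number"}},"required":["steps"]}

```bash
mkdir -p pics; ls
python3 - <<'E'
from plant import bot, optics
import cv2, numpy as np
ims=[]
for n in ["scene","side","wrist"]:
    d=optics.get_image(n); np.savez(f"pics/{n}0.npz",**{k:d[k] for k in("frame","K","cam_to_world")})
    cv2.imwrite(f"pics/{n}0.png",cv2.cvtColor(d["frame"],cv2.COLOR_RGB2BGR)); print(n,np.round(d["K"],1).tolist(),np.round(d["cam_to_world"],3).tolist(),[k for k in d])
print(bot.state())
E
```

```text
pics
scene [[418.3, 0.0, 282.5], [0.0, 418.3, 203.4], [0.0, 0.0, 1.0]] [[0.726, -0.606, 0.325, 0.835], [0.688, 0.647, -0.329, -0.424], [-0.011, 0.462, 0.887, 1.042], [0.0, 0.0, 0.0, 1.0]] ['frame', 'K', 'cam_to_world']
side [[546.1, 0.0, 276.7], [0.0, 546.1, 212.1], [0.0, 0.0, 1.0]] [[-0.979, 0.15, -0.14, 0.35], [-0.205, -0.675, 0.708, 0.794], [0.012, 0.722, 0.692, 1.039], [0.0, 0.0, 0.0, 1.0]] ['frame', 'K', 'cam_to_world']
wrist [[325.2, 0.0, 283.7], [0.0, 325.2, 206.4], [0.0, 0.0, 1.0]] [[0.226, -0.931, -0.286, 0.057], [0.974, 0.216, 0.068, 0.602], [-0.002, -0.294, 0.956, 0.384], [0.0, 0.0, 0.0, 1.0]] ['frame', 'K', 'cam_to_world']
{'time_s': 0.15, 'joint_pos': array([ 1.25756270e+00,  1.31006936e-01,  1.48900180e+00,  1.09218069e-06,
        1.52300555e+00, -8.53896298e-02]), 'qvel': array([-8.48581027e-04, -1.18737828e-03, -1.41097369e-03, -1.46426068e-04,
       -2.21311256e-04,  7.03189103e-05]), 'tau': array([ 6.13706088e-04, -5.60473430e+01, -4.92336738e+01,  7.67465984e-02,
        3.05312674e-02, -1.68954803e-04]), 'tcp_pos': array([0.13537634, 0.58412292, 0.24283191]), 'orientation': array([-3.14017630e+00, -1.22331588e-04,  2.91374852e+00]), 'ft_force': array([1.12112735, 0.00980828, 0.98929411]), 'ft_torque': array([ 0.04005901, -0.00555218, -0.01257165]), 'finger_force': 0.0, 'opening': 0.9998051713031918}
```

View pics/scene0.png

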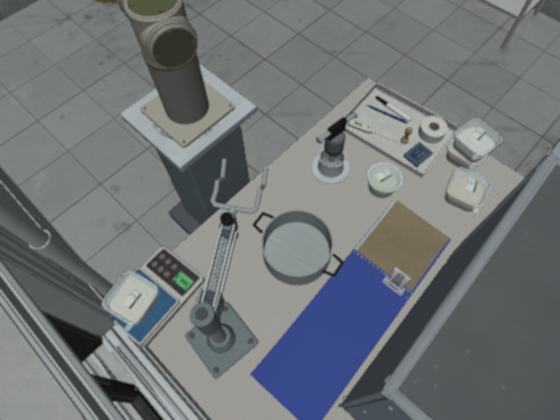

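View pics/side0.png

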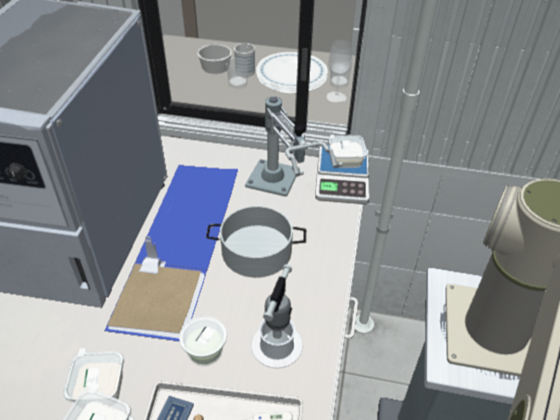

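The scene view shows the stand at (215,338), hub (207,315), knob (227,218), fork to (222,165)/(265,172), pot (297,247), mixer (335,145) and tub (385,180). In the side view the same things are at (271,180), (274,102), (298,155), pot (257,240) and mixer (278,310). I'll enlarge both to get accurate points.

```bash
cat > h.py <<'E'
import numpy as np, cv2
def load(n): return np.load(f"pics/{n}.npz")
def ray(d,uv):
    K,T=d["K"],d["cam_to_world"]
    v=np.array([(uv[0]-K[0,2])/K[0,0],-(uv[1]-K[1,2])/K[1,1],-1.0])
    v=T[:3,:3]@v; return T[:3,3],v/np.linalg.norm(v)
def plane(d,uv,z):
    o,v=ray(d,uv); return o+v*(z-o[2])/v[2]
def tri(a,ua,b,ub):
    A=np.zeros((3,3));B=np.zeros(3);L=[ray(a,ua),ray(b,ub)]
    for o,v in L:
        P=np.eye(3)-np.outer(v,v);A+=P;B+=P@o
    p=np.linalg.solve(A,B); return p,[np.linalg.norm(np.cross(p-o,v)) for o,v in L]
def proj(d,p):
    T=d["cam_to_world"];c=T[:3,:3].T@(np.asarray(p)-T[:3,3]);K=d["K"]
    return np.array([K[0,0]*c[0]/-c[2]+K[0,2],-K[1,1]*c[1]/-c[2]+K[1,2]])
E
python3 - <<'E'
from h import *
for n,(x0,y0,x1,y1),s in [("scene0",(170,100,410,390),2),("side0",(190,80,390,370),2)]:
    f=load(n)["frame"][y0:y1,x0:x1,::-1]; f=cv2.resize(f,None,fx=s,fy=s,interpolation=cv2.INTER_CUBIC)
    for k in range(0,f.shape[1],40*s//2): cv2.putText(f,str(x0+k//s),(k,8),0,.3,(0,0,255)); f[:12,k]=(0,0,255)
    for k in range(0,f.shape[0],40*s//2): cv2.putText(f,str(y0+k//s),(0,k+4),0,.3,(0,0,255)); f[k,:12]=(0,0,255)
    cv2.imwrite(f"pics/{n}_c.png",f)
a=cv2.imread("pics/scene0_c.png");b=cv2.imread("pics/side0_c.png")[:580,:400]
b=b[:,:318]
cv2.imwrite("pics/c0.png",np.hstack([a,b])[:600,:800])
E
```

```text
(no output)
```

View pics/c0.png

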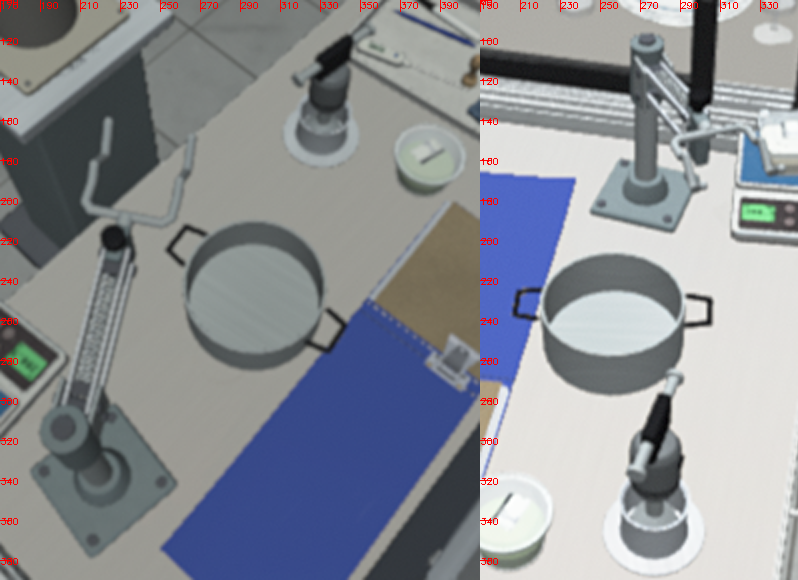

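Run:
```python
from h import *
a,b=load("scene0"),load("side0")
S=lambda X,Y:(170+X/2,100+Y/2); D=lambda X,Y:(190+(X-480)/2,80+Y/2)
pr=lambda n,r:print(n,np.round(r[0],4),np.round(r[1],4))
hub=tri(a,S(63,432),b,D(649,42));pr("hub",hub)
p1=tri(a,S(297,77),b,D(639,470));p2=tri(a,S(367,30),b,D(677,377))
pr("pinA",p1);pr("pinB",p2);m=(p1[0]+p2[0])/2;print("mix",m,np.linalg.norm(p1[0]-p2[0]),np.arctan2(*(p2[0]-p1[0])[1::-1]))
h1=tri(a,S(177,238),b,D(711,311));h2=tri(a,S(337.5,337),b,D(516,305));pr("h1",h1);pr("h2",h2);print("pot",(h1[0]+h2[0])/2)
t1=tri(a,S(107,121),b,D(750,128));t2=tri(a,S(192,139),b,D(703,187));pr("t1",t1);pr("t2",t2)
print("knob scene z.299",plane(a,S(114,237),.299))
for c in [(30,470),(95,557),(177,482)]:print("plate",plane(a,S(*c),.014)[:2])
for c in [(590,210),(675,230),(697,178),(625,160)]:print("plateside",plane(b,D(*c),.014)[:2])
# drip cup flange centre, both views (ellipse extents)
for d,s,c in[(a,S,((285,359),(99,167))),(b,D,((603,704),(482,577)))]:
  x,y=c;print("cup",plane(d,s((x[0]+x[1])/2,(y[0]+y[1])/2),.003)[:2])
print("tub",plane(a,S(428,158),.06)[:2])
```

```text
hub [ 0.6002 -0.4088  0.2623] [0.0018 0.0018]
pinA [0.4619 0.1367 0.1199] [0.0303 0.0303]
pinB [0.4806 0.1485 0.2552] [0.0269 0.0269]
mix [0.47125651 0.14257456 0.18754392] 0.1370940533002717 0.5667172811415117
h1 [ 0.4618 -0.1378  0.0633] [0.0011 0.0011]
h2 [ 0.6997 -0.0976  0.0619] [0.0001 0.0001]
pot [ 0.58075471 -0.11770992  0.06258116]
t1 [ 0.4286 -0.1696  0.3301] [0.0083 0.0083]
t2 [ 0.4756 -0.1085  0.2838] [0.0002 0.0002]
knob scene z.299 [ 0.50654749 -0.24831914  0.299     ]
plate [ 0.53267683 -0.45985163]
plate [ 0.66024759 -0.47146228]
plate [ 0.67005004 -0.34907528]
plateside [ 0.66898069 -0.34535646]
plateside [ 0.54218812 -0.32984181]
plateside [ 0.53233272 -0.44981346]
plateside [ 0.64577387 -0.46814305]
cup [0.47472899 0.14609311]
cup [0.47382371 0.14391813]
tub [0.62581608 0.18249485]
```

Run:
```python
from h import *
a,b=load("scene0"),load("side0")
S=lambda X,Y:(170+X/2,100+Y/2); D=lambda X,Y:(190+(X-480)/2,80+Y/2)
p1=tri(a,S(297,77),b,D(677,377));p2=tri(a,S(367,30),b,D(639,470));print(p1,p2);m=(p1[0]+p2[0])/2;v=p2[0]-p1[0]
print("mix",m,np.linalg.norm(v),np.degrees(np.arctan2(v[1],v[0])))
from plant import bot
from scipy.spatial.transform import Rotation as R
s=bot.state();r=R.from_euler("xyz",s["orientation"]);print(np.round(r.as_matrix(),3))
t=np.array([.5065,-.2483,.300+.006]);k=np.array([-.0945,.158,0]);k/=np.linalg.norm(k)
print("to knob in tool",r.inv().apply(t-s["tcp_pos"]),"arm dir in tool",r.inv().apply(k))
```

```text
(array([0.4643804 , 0.0836252 , 0.19243068]), [np.float64(3.64771561614819e-05), np.float64(3.647715616155368e-05)]) (array([0.47910302, 0.2018376 , 0.19019773]), [np.float64(0.0012310829242127746), np.float64(0.001231082924212899)])
mix [0.47174171 0.1427314  0.1913142 ] 0.11914659680016647 82.90072027991567
[[-0.974  0.226 -0.   ]
 [ 0.226  0.974 -0.001]
 [ 0.    -0.001 -1.   ]]
to knob in tool [-0.54955041 -0.72716967 -0.06220545] arm dir in tool [ 0.69388213  0.72008799 -0.00093502]
```

The manual's scale: shifts go in shares of 0.75 m and turns go in shares of 4 rad. Converting my numbers, -0.364 m / 0.75 = -0.4853, -0.31 m / 0.75 = -0.4133, 0.8 rad / 4 = 0.2.

Emit:
carry_out --steps '[[[-0.12,-0.1067,-0.2],[0,0,0.025],1],[[-0.4853,-0.4133,-0.2093],[0,0,0.2],0.7],[[-0.4853,-0.4133,-0.2093],[0,0,0.2],0.7],[[-0.4853,-0.4133,-0.2093],[0,0,0.2],0.7],[[-0.4853,-0.4133,-0.2093],[0,0,0.2],0.7],[[-0.4853,-0.4133,-0.2093],[0,0,0.2],0.7],[[-0.4853,-0.4133,-0.2093],[0,0,0.2],0.7],[[-0.4853,-0.4133,-0.2093],[0,0,0.2],0.7]]'

```text
time_s: 0.95
tcp_pos: [0.356, 0.2856, 0.3724]
orientation: [3.141, 0.0, 2.114]
ft_force: [0.8, 0.2, 0.5]
opening: 0.701
finger_force: 0.0
```

```bash
cat > go.py <<'E'
import sys,numpy as np
from plant import bot
from scipy.spatial.transform import Rotation as R
# go.py x y z yaw_of_tool_y(deg): shift/turn in tool axes to grasp-point target, straight down
s=bot.state();r=R.from_euler("xyz",s["orientation"]);x,y,z,a=map(float,sys.argv[1:])
a=np.radians(a);Y=np.array([np.cos(a),np.sin(a),0]);Z=np.array([0,0,-1.]);T=np.c_[np.cross(Y,Z),Y,Z]
t=np.array([x,y,z+.006])
print("shift",np.round(r.inv().apply(t-s["tcp_pos"]),4),"turn",np.round((r.inv()*R.from_matrix(T)).as_rotvec(),4))
m=r.as_matrix();print("tcp",np.round(s["tcp_pos"],4),"yang",np.round(np.degrees(np.arctan2(m[1,1],m[0,1])),2),"q",np.round(s["joint_pos"],2),"F",np.round(s["ft_force"],2),"op",round(s["opening"],3),s["finger_force"],s["time_s"])
E
python3 go.py .5065 -.2483 .400 31
```

```text
shift [-0.5348 -0.147  -0.0336] turn [0.0002 0.     0.002 ]
tcp [0.356  0.2856 0.3724] yang 31.11 q [ 0.56 -0.28  1.64 -0.    1.77  0.02] F [0.77 0.22 0.47] op 0.701 0.0 0.95
```

In the tool's units: -0.535 m / 0.75 = -0.7133, -0.147 m / 0.75 = -0.196.

Emit:
carry_out --steps '[[[-0.7133,-0.196,-0.0453],[0,0,0],0.6],[[-0.7133,-0.196,-0.0453],[0,0,0],0.6],[[-0.7133,-0.196,-0.0453],[0,0,0],0.6],[[-0.7133,-0.196,-0.0453],[0,0,0],0.6],[[-0.7133,-0.196,-0.0453],[0,0,0],0.6],[[-0.7133,-0.196,-0.0453],[0,0,0],0.6],[[-0.7133,-0.196,-0.0453],[0,0,0],0.6],[[-0.7133,-0.196,-0.0453],[0,0,0],0.6]]'

```text
time_s: 1.75
tcp_pos: [0.4637, -0.0991, 0.3965]
orientation: [3.141, 0.0, 2.114]
ft_force: [1.7, 0.2, 0.3]
opening: 0.597
finger_force: 0.0
```

```bash
python3 go.py .5065 -.2483 .400 31
```

```text
shift [-0.1499 -0.0405 -0.0095] turn [0.0002 0.0001 0.0017]
tcp [ 0.4637 -0.0991  0.3965] yang 31.1 q [-0.32 -0.22  1.55  0.    1.81 -0.86] F [1.68 0.23 0.26] op 0.597 0.0 1.75
```

In the tool's units: -0.149 m / 0.75 = -0.1987, -0.04 m / 0.75 = -0.0533.

Emit:
carry_out --steps '[[[-0.1987,-0.0533,-0.0133],[0,0,0],0.6],[[-0.1987,-0.0533,-0.0133],[0,0,0],0.6],[[-0.1987,-0.0533,-0.0133],[0,0,0],0.6],[[-0.1987,-0.0533,-0.0133],[0,0,0],0.6],[[-0.1987,-0.0533,-0.0133],[0,0,0],0.6],[[-0.1987,-0.0533,-0.0133],[0,0,0],0.6]]'

```text
time_s: 2.35
tcp_pos: [0.5064, -0.2444, 0.4064]
orientation: [3.142, -0.001, 2.114]
ft_force: [-0.2, 0.4, -0.2]
opening: 0.599
finger_force: 0.0
```

```bash
cat >> h.py <<'E'
def snap(n,k):
    from plant import optics
    d=optics.get_image(n); np.savez(f"pics/{k}.npz",**{q:d[q] for q in("frame","K","cam_to_world")})
    cv2.imwrite(f"pics/{k}.png",d["frame"][:,:,::-1]); return d
def fray(d,uv):
    K,T=d["K"],d["cam_to_world"];dx=(uv[0]-K[0,2])/K[0,0];dy=(uv[1]-K[1,2])/K[1,1];r=np.hypot(dx,dy)+1e-12
    v=np.array([np.sin(r)*dx/r,-np.sin(r)*dy/r,-np.cos(r)]);return T[:3,3],T[:3,:3]@v
def fplane(d,uv,z):
    o,v=fray(d,uv);return o+v*(z-o[2])/v[2]
E
python3 go.py .5065 -.2483 .304 31; python3 -c "
from h import *
snap('wrist','w1')"
```

```text
shift [-0.0035 -0.0019  0.0964] turn [ 0.0001 -0.0006  0.0022]
tcp [ 0.5064 -0.2444  0.4064] yang 31.13 q [-0.54  0.02  1.31  0.    1.81 -1.08] F [-0.18  0.4  -0.2 ] op 0.599 0.0 2.35
```

View pics/w1.png

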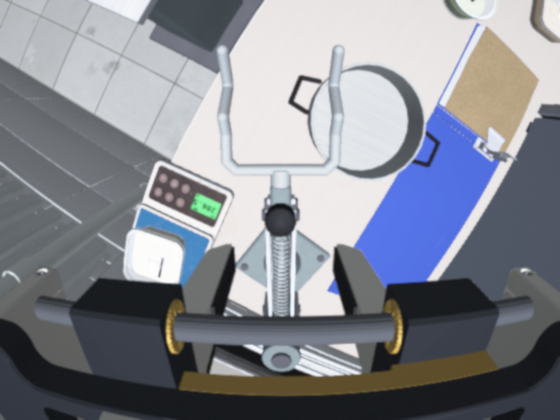

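The wrist view shows the knob at (280,219), the fork prongs at x≈228 and 335, and the pot to the right at (368,120).

```bash
python3 -c "
from h import *
d=load('w1');print('knob',fplane(d,(280,219),.302));print('pot rim',fplane(d,(368,121),.075))
print('prongs tips',fplane(d,(222,49),.292),fplane(d,(339,49),.292),'V',fplane(d,(229,100),.275),fplane(d,(335,100),.275), 'hub',fplane(d,(282,358),.27))
print('pot h',fplane(d,(303,90),.062),fplane(d,(432,148),.062))"
```

```text
knob [ 0.5075762  -0.25005091  0.302     ]
pot rim [ 0.57922404 -0.12247064  0.075     ]
prongs tips [ 0.39880868 -0.1570535   0.292     ] [ 0.47694986 -0.11024015  0.292     ] V [ 0.42210884 -0.19072006  0.275     ] [ 0.49769685 -0.14524047  0.275     ] hub [ 0.60162634 -0.40392361  0.27      ]
pot h [ 0.47493446 -0.13480273  0.062     ] [ 0.69634289 -0.09538081  0.062     ]
```

In the tool's units: 0.096 m / 0.75 = 0.128, -0.002 m / 0.75 = -0.0027.

Emit:
carry_out --steps '[[[-0.0067,-0.0027,0.06],[0,0,0],0.6],[[-0.0067,-0.0027,0.1],[0,0,0],0.6],[[-0.0067,-0.0027,0.12],[0,0,0],0.6],[[-0.0067,-0.0027,0.128],[0,0,0],0.5],[[-0.0067,-0.0027,0.128],[0,0,0],0.2],[[-0.0067,-0.0027,0.128],[0,0,0],0.2],[[-0.0067,-0.0027,0.128],[0,0,0],0.2],[[-0.0067,-0.0027,0.128],[0,0,0],0.2]]' --newtons 8

```text
time_s: 3.2
tcp_pos: [0.5079, -0.2508, 0.312]
orientation: [3.141, 0.002, 2.114]
ft_force: [-0.2, -0.5, -0.2]
opening: 0.273
finger_force: 8.0
```

```bash
python3 go.py .5883 -.2234 .304 4
python3 - <<'E'
import numpy as np
from plant import bot
from scipy.spatial.transform import Rotation as R
s=bot.state();r=R.from_euler("xyz",s["orientation"])
c=np.array([.601,-.405]);p=s["tcp_pos"];v=p[:2]-c;print(np.linalg.norm(v),np.degrees(np.arctan2(*v[::-1])))
for k in range(1,9):
    a=-np.radians(27.1)*k/8;q=c+np.array([[np.cos(a),-np.sin(a)],[np.sin(a),np.cos(a)]])@v
    print(k,np.round(r.inv().apply(np.r_[q,p[2]]-p),4),round(-a,3))
E
```

```text
shift [-0.0181  0.083   0.0021] turn [0.0015 0.0017 0.4732]
tcp [ 0.5079 -0.2508  0.312 ] yang 31.11 q [-0.55  0.02  1.48  0.    1.64 -1.09] F [-0.16 -0.55 -0.25] op 0.273 8.000032940763049 3.2
0.1801872798739342 121.12586907895432
1 [-0.0003  0.0106  0.    ] 0.059
2 [-0.0013  0.0213  0.    ] 0.118
3 [-0.0028  0.0318  0.    ] 0.177
4 [-0.005   0.0422  0.0001] 0.236
5 [-0.0078  0.0525  0.0001] 0.296
6 [-0.0112  0.0626  0.0001] 0.355
7 [-0.0152  0.0725  0.0001] 0.414
8 [-0.0198  0.0821  0.0001] 0.473
```

In the tool's units: 0.082 m / 0.75 = 0.1093, -0.02 m / 0.75 = -0.0267, 0.473 rad / 4 = 0.1183.

Emit:
carry_out --steps '[[[0,0.008,0],[0,0,0.0075],0.2],[[-0.0013,0.0253,0],[0,0,0.0263],0.2],[[-0.004,0.0427,0],[0,0,0.0443],0.2],[[-0.008,0.0613,0],[0,0,0.065],0.2],[[-0.0133,0.08,0],[0,0,0.085],0.2],[[-0.02,0.096,0],[0,0,0.1025],0.2],[[-0.024,0.1053,0],[0,0,0.1138],0.2],[[-0.0267,0.1093,0],[0,0,0.1183],0.2]]' --newtons 8

```text
time_s: 4.0
tcp_pos: [0.5885, -0.2255, 0.3109]
orientation: [3.141, 0.001, 1.64]
ft_force: [-1.4, -1.0, -0.4]
opening: 0.27
finger_force: 8.0
```

Emit:
carry_out --steps '[[[0,0,0],[0,0,0],0.2],[[0,0,0],[0,0,0],0.2],[[0,0,0],[0,0,0],0.2]]'

```text
time_s: 4.3
tcp_pos: [0.5879, -0.2254, 0.3109]
orientation: [3.141, 0.0, 1.641]
ft_force: [1.5, -1.8, 1.0]
opening: 0.277
finger_force: 8.0
```

```bash
python3 go.py .5883 -.2234 .304 4
```

```text
shift [0.002  0.0005 0.0009] turn [0.0008 0.0005 0.0007]
tcp [ 0.5879 -0.2254  0.3109] yang 4.04 q [-0.45  0.19  1.3  -0.    1.65 -0.52] F [ 1.46 -1.8   1.  ] op 0.277 7.9999477247474715 4.3
```

Swung into place. Now I'll release, rise and look at the result.

In the tool's units: -0.1 m / 0.75 = -0.1333, -0.08 m / 0.75 = -0.1067.

Emit:
carry_out --steps '[[[0,0,0],[0,0,0],0.5],[[0,0,0],[0,0,0],0.5],[[0,0,0],[0,0,0],0.5],[[0,0,-0.04],[0,0,0],0.5],[[0,0,-0.1067],[0,0,0],0.6],[[0,0,-0.1333],[0,0,0],0.6],[[0,0,-0.1333],[0,0,0],0.6],[[0,0,-0.1333],[0,0,0],0.6]]'

```text
time_s: 5.1
tcp_pos: [0.588, -0.2252, 0.4103]
orientation: [3.141, 0.0, 1.641]
ft_force: [0.4, -0.7, -0.7]
opening: 0.601
finger_force: 0.0
```

```bash
python3 go.py .473 .144 .30 -7.1; python3 -c "
from h import *
snap('wrist','w2')"
```

```text
shift [ 0.3764 -0.0889  0.1043] turn [4.00e-04 1.00e-04 1.94e-01]
tcp [ 0.588  -0.2252  0.4103] yang 4.02 q [-0.45  0.21  1.1   0.    1.83 -0.52] F [ 0.4  -0.68 -0.67] op 0.601 0.0 5.1
```

View pics/w2.png

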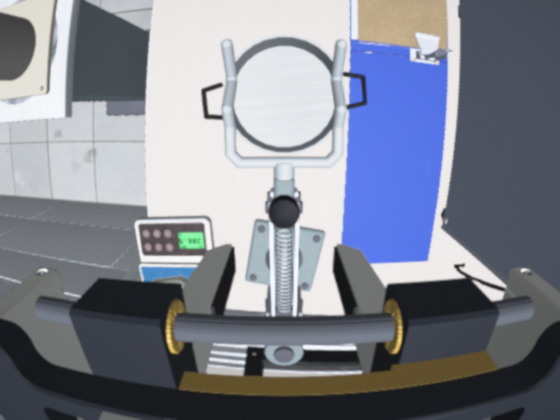

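The fork now straddles the pot, whose rim is centred at about (284,93); the knob is at (285,211) and the prongs are at x≈229 and 340.

```bash
python3 -c "
from h import *
d=load('w2');k=fplane(d,(285,211),.302);t=fplane(d,(227,43),.292),fplane(d,(340,43),.292)
print(k,t,'pot',fplane(d,(285,93),.072));c=np.array([.601,-.405]);
for p in (k,(t[0]+t[1])/2): v=p[:2]-c;print(np.linalg.norm(v),np.degrees(np.arctan2(v[1],v[0])))
v=t[1]-t[0];print('fork y',np.degrees(np.arctan2(v[1],v[0])),np.linalg.norm(v))
f=cv2.cvtColor(d['frame'],cv2.COLOR_RGB2GRAY)
"
```

```text
[ 0.59060672 -0.22447512  0.302     ] (array([ 0.53544874, -0.09211034,  0.292     ]), array([ 0.62452524, -0.08588908,  0.292     ])) pot [ 0.58455669 -0.11961196  0.072     ]
0.18082381844855538 93.29502624558926
0.31669816724687083 93.80438562020005
fork y 3.995153377839263 0.08929348726725601
```

In the tool's units: 0.376 m / 0.75 = 0.5013, -0.089 m / 0.75 = -0.1187, 0.194 rad / 4 = 0.0485.

Emit:
carry_out --steps '[[[0.5013,-0.1187,0.0933],[0,0,0.0485],0.7],[[0.5013,-0.1187,0.0933],[0,0,0.0485],0.7],[[0.5013,-0.1187,0.0933],[0,0,0.0485],0.7],[[0.5013,-0.1187,0.0933],[0,0,0.0485],0.7],[[0.5013,-0.1187,0.0933],[0,0,0.0485],0.7],[[0.5013,-0.1187,0.0933],[0,0,0.0485],0.7],[[0.5013,-0.1187,0.0933],[0,0,0.0485],0.7],[[0.5013,-0.1187,0.0933],[0,0,0.0485],0.7]]'

```text
time_s: 5.95
tcp_pos: [0.4707, 0.1456, 0.3377]
orientation: [-3.138, 0.001, 1.447]
ft_force: [0.9, -0.0, -0.7]
opening: 0.7
finger_force: 0.0
```

Emit:
carry_out --steps '[[[0,0,0],[0,0,0],0.7],[[0,0,0],[0,0,0],0.7]]'

```text
time_s: 6.15
tcp_pos: [0.4717, 0.1442, 0.3384]
orientation: [-3.138, 0.001, 1.449]
ft_force: [-0.3, 0.2, -0.3]
opening: 0.699
finger_force: 0.0
```

```bash
python3 go.py .473 .144 .33 -7.1; python3 -c "
from h import *
snap('wrist','w3')"
```

```text
shift [-0.0001  0.0013  0.0024] turn [-0.0031  0.0014  0.0026]
tcp [0.4717 0.1442 0.3384] yang -6.95 q [ 0.19 -0.18  1.62 -0.    1.7   0.31] F [-0.32  0.17 -0.25] op 0.699 0.0 6.15
```

View pics/w3.png

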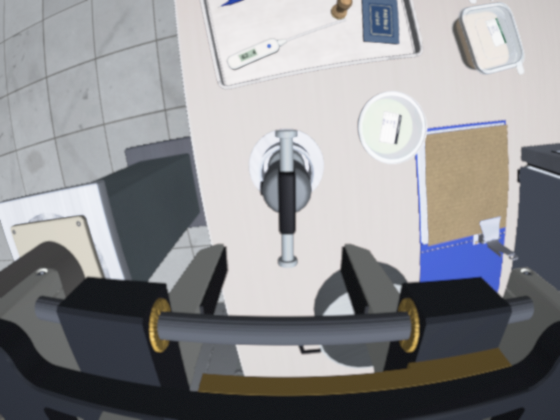

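The wrist view shows the pin ends at about (287,132) and (288,263), with the grip block centred at x≈287 between the fingers.

```bash
python3 -c "
from h import *
d=load('w3');p=fplane(d,(287,131),.190);q=fplane(d,(288,264),.190);print(p,q,(p+q)/2,np.linalg.norm(p-q));v=p-q;print(np.degrees(np.arctan2(v[1],v[0])))
p=fplane(d,(288,172),.205);q=fplane(d,(287.5,233),.205);print('block',(p+q)/2,np.linalg.norm(p-q))"
```

```text
[0.48347225 0.20541607 0.19      ] [0.46901483 0.0761874  0.19      ] [0.47624354 0.14080173 0.19      ] 0.13003486329120056
83.61659676354382
block [0.47654977 0.14335711 0.205     ] 0.056276872738930825
```

In the tool's units: 0.141 m / 0.75 = 0.188, 0.004 m / 0.75 = 0.0053, -0.01 rad / 4 = -0.0025.

Emit:
carry_out --steps '[[[-0.0013,0.0053,0.0667],[-0.0008,0,-0.0025],0.6],[[-0.0013,0.0053,0.12],[-0.0008,0,-0.0025],0.6],[[-0.0013,0.0053,0.16],[-0.0008,0,-0.0025],0.6],[[-0.0013,0.0053,0.18],[-0.0008,0,-0.0025],0.6],[[-0.0013,0.0053,0.188],[-0.0008,0,-0.0025],0.6],[[-0.0013,0.0053,0.188],[-0.0008,0,-0.0025],0.6],[[-0.0013,0.0053,0.188],[-0.0008,0,-0.0025],0.3],[[-0.0013,0.0053,0.188],[-0.0008,0,-0.0025],0.1]]' --newtons 40

```text
time_s: 7.0
tcp_pos: [0.4778, 0.1422, 0.2014]
orientation: [3.136, -0.001, 1.457]
ft_force: [0.2, 0.6, 0.1]
opening: 0.476
finger_force: 0.0
```

Emit:
carry_out --steps '[[[0,0,0],[0,0,0],0.05],[[0,0,0],[0,0,0],0.05],[[0,0,0],[0,0,0],0.05],[[0,0,0],[0,0,0],0.05]]' --newtons 40

```text
time_s: 7.4
tcp_pos: [0.4765, 0.1422, 0.1995]
orientation: [3.139, 0.0, 1.457]
ft_force: [2.4, -0.3, -4.5]
opening: 0.172
finger_force: 40.0
```

```bash
python3 go.py .473 .144 .191 -6.4
```

```text
shift [ 0.0014 -0.0037  0.0025] turn [ 0.0028  0.     -0.0021]
tcp [0.4765 0.1422 0.1995] yang -6.52 q [ 0.19 -0.13  1.83 -0.    1.44  0.3 ] F [ 2.42 -0.33 -4.5 ] op 0.172 39.98487174510956 7.4
```

In the tool's units: -0.155 m / 0.75 = -0.2067, -0.145 m / 0.75 = -0.1933.

Emit:
carry_out --steps '[[[0,0,-0.0133],[0,0,0],0.05],[[0,0,-0.04],[0,0,0],0.05],[[0,0,-0.08],[0,0,0],0.05],[[0,0,-0.12],[0,0,0],0.05],[[0,0,-0.16],[0,0,0],0.05],[[0,0,-0.1933],[0,0,0],0.05],[[0,0,-0.2067],[0,0,0],0.05],[[0,0,-0.2067],[0,0,0],0.05]]' --newtons 50

```text
time_s: 8.2
tcp_pos: [0.4767, 0.1423, 0.3557]
orientation: [3.137, -0.001, 1.457]
ft_force: [-0.5, 0.4, -6.3]
opening: 0.172
finger_force: 50.0
```

Emit:
carry_out --steps '[[[0,0,0],[0,0,0],0.05],[[0,0,0],[0,0,0],0.05],[[0,0,0],[0,0,0],0.05]]'

```text
time_s: 8.5
tcp_pos: [0.4757, 0.1421, 0.3527]
orientation: [3.141, 0.001, 1.457]
ft_force: [0.1, -1.0, -5.5]
opening: 0.166
finger_force: 50.0
```

```bash
python3 go.py .582 -.1135 .345 -86.2; python3 -c "
from h import *
snap('wrist','w4')"
```

```text
shift [-0.2418  0.1347  0.002 ] turn [9.0000e-04 5.0000e-04 1.3905e+00]
tcp [0.4757 0.1421 0.3527] yang -6.53 q [ 0.19 -0.17  1.59 -0.    1.72  0.3 ] F [ 0.11 -0.98 -5.54] op 0.166 49.96671438217163 8.5
```

View pics/w4.png

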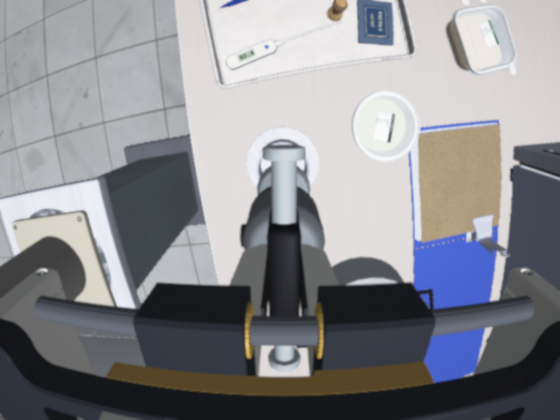

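In the tool's units: -0.112 m / 0.75 = -0.1493, 0.062 m / 0.75 = 0.0827, 0.87 rad / 4 = 0.2175.

Emit:
carry_out --steps '[[[-0.0107,0.0107,0],[0,0,0.015],0.05],[[-0.0293,0.0267,0],[0,0,0.0425],0.05],[[-0.0493,0.0453,0],[0,0,0.0725],0.05],[[-0.0707,0.064,0],[0,0,0.1025],0.05],[[-0.0907,0.0827,0],[0,0,0.1325],0.05],[[-0.112,0.1013,0],[0,0,0.1625],0.05],[[-0.1333,0.1213,0],[0,0,0.1925],0.05],[[-0.1493,0.136,0],[0,0,0.2175],0.05]]'

```text
time_s: 9.35
tcp_pos: [0.5652, 0.0182, 0.3539]
orientation: [3.14, -0.001, 0.581]
ft_force: [-0.4, 0.7, -6.2]
opening: 0.17
finger_force: 50.0
```

```bash
python3 go.py .574 .006 .345 -86.2; python3 -c "
from h import *
d=load('w4')
p=fplane(d,(286,150),.343);q=fplane(d,(285.5,358),.343);print(p,q,(p+q)/2,np.linalg.norm(p-q))"
```

```text
shift [0.0006 0.015  0.0029] turn [ 0.0011 -0.0015  0.515 ]
tcp [0.5652 0.0182 0.3539] yang -56.69 q [-0.06  0.02  1.41 -0.    1.71  0.93] F [-0.37  0.67 -6.19] op 0.17 49.96456861495972 9.35
[0.4853823  0.20393561 0.343     ] [0.47100958 0.07865554 0.343     ] [0.47819594 0.14129558 0.343     ] 0.12610182445744414
```

In the tool's units: 0.015 m / 0.75 = 0.02, 0.012 m / 0.75 = 0.016, 0.515 rad / 4 = 0.1288.

Emit:
carry_out --steps '[[[0,0.0053,0],[0,0,0.025],0.05],[[0,0.0107,0],[0,0,0.055],0.05],[[0,0.016,0],[0,0,0.085],0.05],[[0,0.02,0],[0,0,0.11],0.05],[[0,0.02,0],[0,0,0.125],0.05],[[0,0.02,0],[0,0,0.1288],0.05],[[0,0.02,0],[0,0,0.1288],0.05],[[0,0.02,0],[0,0,0.1288],0.05]]'

```text
time_s: 10.15
tcp_pos: [0.573, 0.0069, 0.3546]
orientation: [3.141, -0.003, 0.073]
ft_force: [-0.3, 0.0, -6.2]
opening: 0.172
finger_force: 50.0
```

```bash
python3 go.py .582 -.1135 .345 -86.2; python3 -c "
from h import *
a=snap('scene','s5');b=snap('side','d5')
A=a['frame'][60:300,180:380,::-1];B=b['frame'][70:310,200:400,::-1]
cv2.imwrite('pics/c5.png',cv2.resize(np.hstack([A,B]),None,fx=2,fy=2,interpolation=cv2.INTER_CUBIC))"
```

```text
shift [1.000e-04 1.207e-01 3.600e-03] turn [ 0.0005 -0.0025  0.007 ]
tcp [0.573  0.0069 0.3546] yang -85.8 q [-0.08  0.04  1.39 -0.    1.72  1.42] F [-0.35  0.04 -6.18] op 0.172 49.96673762798309 10.15
```

View pics/c5.png

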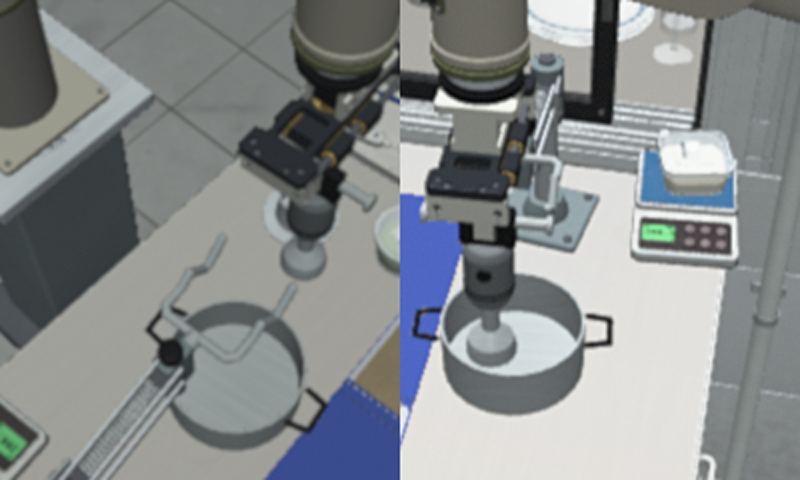

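The scene crop shows the mixer hanging upright in front of the fork's open end: prong tips at (223,237) and (293,287), V bottoms at about (195,272) and (262,322).

```bash
python3 -c "
from h import *
a=load('s5');S=lambda X,Y:(180+X/2,60+Y/2)
t=[plane(a,S(*c),.290) for c in((223,237),(293,287))];m=(t[0]+t[1])/2;print(t,m)
v=t[1]-t[0];print(np.degrees(np.arctan2(v[1],v[0])),np.linalg.norm(v))
w=m[:2]-[.601,-.405];print(np.linalg.norm(w),np.degrees(np.arctan2(w[1],w[0])))
c=plane(a,S(172,348),.303);print('knob',c)"
```

```text
[array([ 0.53328865, -0.09045423,  0.29      ]), array([ 0.62508558, -0.08519928,  0.29      ])] [ 0.57918712 -0.08782676  0.29      ]
3.2763433028999094 0.09194722507576229
0.3179224263939751 93.93419500453902
knob [ 0.58714001 -0.22047888  0.303     ]
```

In the tool's units: 0.121 m / 0.75 = 0.1613, 0.116 m / 0.75 = 0.1547, 0.007 rad / 4 = 0.0018.

Emit:
carry_out --steps '[[[0,0.0133,0],[0,0,0.0018],0.05],[[0,0.04,0],[0,0,0.0018],0.05],[[0,0.0733,0],[0,0,0.0018],0.05],[[0,0.1067,0],[0,0,0.0018],0.05],[[0,0.136,0],[0,0,0.0018],0.05],[[0,0.1547,0],[0,0,0.0018],0.05],[[0,0.1613,0],[0,0,0.0018],0.05],[[0,0.1613,0],[0,0,0.0018],0.05]]'

```text
time_s: 11.05
tcp_pos: [0.5817, -0.1143, 0.3548]
orientation: [3.141, -0.003, 0.064]
ft_force: [-0.1, 0.7, -6.0]
opening: 0.17
finger_force: 50.0
```

Emit:
carry_out --steps '[[[0,0,0],[0,0,0],0.05],[[0,0,0],[0,0,0],0.05],[[0,0,0],[0,0,0],0.05]]'

```text
time_s: 11.35
tcp_pos: [0.5818, -0.113, 0.355]
orientation: [3.141, -0.003, 0.066]
ft_force: [-0.1, 0.3, -5.6]
opening: 0.169
finger_force: 50.0
```

```bash
python3 go.py .582 -.1145 .275 -86.2;  python3 -c "
from h import *
a=snap('scene','s6');b=snap('wrist','w6')
A=cv2.resize(a['frame'][90:330,180:320,::-1],None,fx=2,fy=2,interpolation=cv2.INTER_CUBIC)
B=b['frame'][:,60:560,::-1]
cv2.imwrite('pics/c6.png',np.hstack([A[:420],B]))"
```

```text
shift [-0.0002  0.0015  0.074 ] turn [ 0.0004 -0.0031 -0.0004]
tcp [ 0.5818 -0.113   0.355 ] yang -86.22 q [-0.28  0.09  1.33  0.    1.72  1.23] F [-0.05  0.32 -5.57] op 0.169 49.96683418750763 11.35
```

View pics/c6.png

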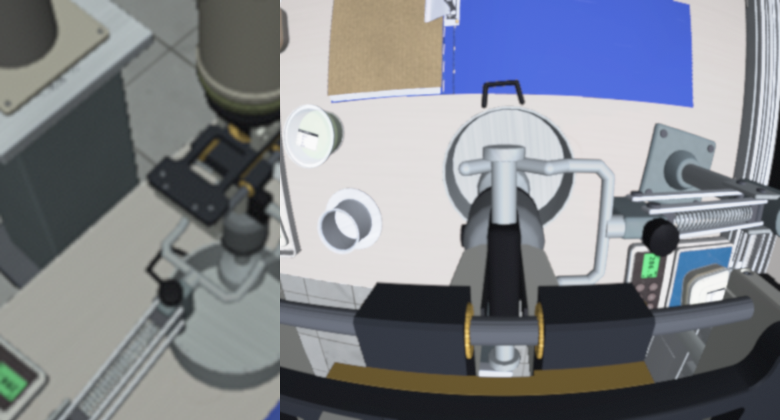

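In the tool's units: 0.062 m / 0.75 = 0.0827, 0.06 m / 0.75 = 0.08, -0.003 rad / 4 = -0.0008.

Emit:
carry_out --steps '[[[0,0.0013,0.0107],[0,-0.0008,0],0.05],[[0,0.0013,0.0293],[0,-0.0008,0],0.05],[[0,0.0013,0.048],[0,-0.0008,0],0.05],[[0,0.0013,0.064],[0,-0.0008,0],0.05],[[0,0.0013,0.0747],[0,-0.0008,0],0.05],[[0,0.0013,0.08],[0,-0.0008,0],0.05],[[0,0.0013,0.0827],[0,-0.0008,0],0.05],[[0,0.0013,0.0827],[0,-0.0008,0],0.05]]'

```text
time_s: 12.25
tcp_pos: [0.5821, -0.1149, 0.293]
orientation: [3.141, -0.0, 0.065]
ft_force: [0.5, 0.1, -5.8]
opening: 0.17
finger_force: 50.0
```

In the tool's units: 0.015 m / 0.75 = 0.02, 0.012 m / 0.75 = 0.016.

Emit:
carry_out --steps '[[[0,0,0.0013],[0,0,0],0.05],[[0,0,0.004],[0,0,0],0.05],[[0,0,0.008],[0,0,0],0.05],[[0,0,0.012],[0,0,0],0.05],[[0,0,0.016],[0,0,0],0.05],[[0,0,0.02],[0,0,0],0.05],[[0,0,0.02],[0,0,0],0.05],[[0,0,0.02],[0,0,0],0.05]]'

```text
time_s: 13.05
tcp_pos: [0.5821, -0.1143, 0.2779]
orientation: [-3.141, 0.0, 0.065]
ft_force: [0.6, 5.3, -4.2]
opening: 0.168
finger_force: 50.0
```

In the tool's units: 0.015 m / 0.75 = 0.02, 0.014 m / 0.75 = 0.0187.

Emit:
carry_out --steps '[[[0,0,0.0027],[0,0,0],0.05],[[0,0,0.0067],[0,0,0],0.05],[[0,0,0.0107],[0,0,0],0.05],[[0,0,0.0147],[0,0,0],0.05],[[0,0,0.0187],[0,0,0],0.05],[[0,0,0.02],[0,0,0],0.05],[[0,0,0.02],[0,0,0],0.05],[[0,0,0.02],[0,0,0],0.05]]'

```text
time_s: 13.85
tcp_pos: [0.5821, -0.1131, 0.2631]
orientation: [-3.14, -0.0, 0.066]
ft_force: [-0.7, 9.9, -2.3]
opening: 0.168
finger_force: 50.0
```

```bash
python3 go.py .582 -.1145 .275 -86.2; python3 -c "
from h import *
a=snap('scene','s7');b=snap('side','d7');w=snap('wrist','w7')
A=cv2.resize(a['frame'][140:300,200:320,::-1],None,fx=2.5,fy=2.5,interpolation=cv2.INTER_CUBIC)
B=w['frame'][0:400,60:560,::-1]
cv2.imwrite('pics/c7.png',np.hstack([A,B]))"
```

```text
shift [-0.0002  0.0013 -0.0179] turn [-0.002  -0.0001 -0.0002]
tcp [ 0.5821 -0.1131  0.2631] yang -86.21 q [-0.28  0.1   1.48  0.    1.56  1.23] F [-0.72  9.94 -2.28] op 0.168 49.96728301048279 13.85
```

View pics/c7.png

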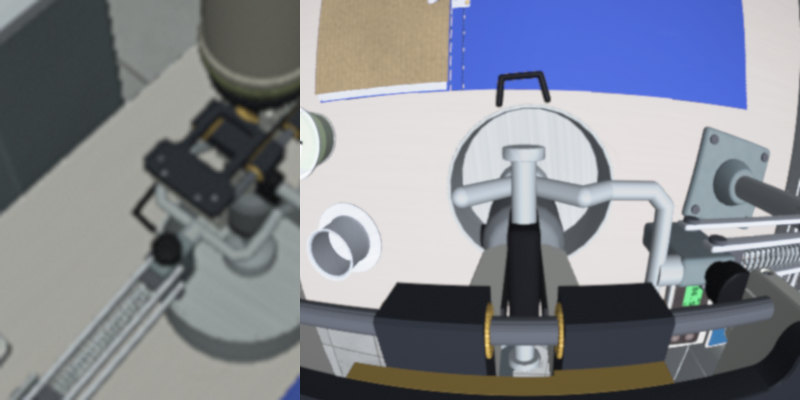

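Lateral force has built up because the fork travels outward as it sinks. I'll follow it outward.

In the tool's units: -0.002 m / 0.75 = -0.0027, -0.001 m / 0.75 = -0.0013.

Emit:
carry_out --steps '[[[0,-0.0013,0],[0,0,0],0.05],[[0,-0.0027,0],[0,0,0],0.05],[[0,-0.0027,0],[0,0,0],0.05],[[0,-0.0027,0],[0,0,0],0.05]]'

```text
time_s: 14.4
tcp_pos: [0.582, -0.1129, 0.2631]
orientation: [3.141, -0.0, 0.065]
ft_force: [0.1, 3.6, -2.8]
opening: 0.171
finger_force: 50.0
```

```bash
python3 go.py .582 -.1145 .275 -86.2; python3 -c "
from plant import bot;print(bot.state()['ft_torque'])"
```

```text
shift [-0.0001  0.0016 -0.0179] turn [ 0.0006 -0.0004 -0.0016]
tcp [ 0.582  -0.1129  0.2631] yang -86.29 q [-0.28  0.1   1.48 -0.    1.56  1.23] F [ 0.1   3.62 -2.8 ] op 0.171 49.968772530555725 14.4
[0.63699008 0.16408426 0.01077908]
```

In the tool's units: 0.012 m / 0.75 = 0.016, -0.001 m / 0.75 = -0.0013.

Emit:
carry_out --steps '[[[0,-0.0013,0.0013],[0,0,0],0.05],[[0,-0.0013,0.004],[0,0,0],0.05],[[0,-0.002,0.0067],[0,0,0],0.05],[[0,-0.0027,0.0107],[0,0,0],0.05],[[0,-0.0027,0.0133],[0,0,0],0.05],[[0,-0.0027,0.016],[0,0,0],0.05],[[0,-0.0027,0.016],[0,0,0],0.05],[[0,-0.0027,0.016],[0,0,0],0.05]]'

```text
time_s: 15.2
tcp_pos: [0.582, -0.1123, 0.2511]
orientation: [3.139, -0.001, 0.064]
ft_force: [1.0, -5.6, -0.7]
opening: 0.172
finger_force: 50.0
```

Emit:
carry_out --steps '[[[0,0,0],[0,0,0],0.05],[[0,0,0],[0,0,0],0.05],[[0,0,0],[0,0,0],0.05]]'

```text
time_s: 15.5
tcp_pos: [0.582, -0.1123, 0.2511]
orientation: [3.139, -0.001, 0.064]
ft_force: [0.3, -6.4, -2.1]
opening: 0.172
finger_force: 50.0
```

```bash
python3 go.py .582 -.1145 .275 -86.2; python3 -c "
from plant import bot;print(bot.state()['ft_torque'])"
```

```text
shift [-0.0001  0.0023 -0.0299] turn [ 0.0028 -0.0007 -0.0026]
tcp [ 0.582  -0.1123  0.2511] yang -86.35 q [-0.28  0.11  1.5  -0.    1.53  1.23] F [ 0.35 -6.42 -2.12] op 0.172 49.974644780159 15.5
[-1.03249663  0.01470926  0.07398731]
```

In the tool's units: 0.008 m / 0.75 = 0.0107, 0.002 m / 0.75 = 0.0027.

Emit:
carry_out --steps '[[[0,0.0013,0],[0,0,0],0.05],[[0,0.0027,0.0013],[0,0,0],0.05],[[0,0.0027,0.004],[0,0,0],0.05],[[0,0.0027,0.0067],[0,0,0],0.05],[[0,0.0027,0.0093],[0,0,0],0.05],[[0,0.0027,0.0107],[0,0,0],0.05],[[0,0.0027,0.0107],[0,0,0],0.05],[[0,0.0027,0.0107],[0,0,0],0.05]]'

```text
time_s: 16.3
tcp_pos: [0.582, -0.113, 0.243]
orientation: [3.141, -0.0, 0.065]
ft_force: [0.3, -1.0, -0.7]
opening: 0.167
finger_force: 50.0
```

Emit:
carry_out --steps '[[[0,0,0],[0,0,0],0.05],[[0,0,0],[0,0,0],0.05],[[0,0,0],[0,0,0],0.05]]'

```text
time_s: 16.6
tcp_pos: [0.582, -0.113, 0.243]
orientation: [3.141, -0.0, 0.065]
ft_force: [0.5, -1.7, -0.5]
opening: 0.168
finger_force: 50.0
```

```bash
python3 go.py .582 -.1145 .275 -86.2; python3 -c "
from plant import bot;print(bot.state()['ft_torque'])"
```

```text
shift [-0.0001  0.0015 -0.038 ] turn [ 0.0007 -0.0002 -0.0016]
tcp [ 0.582 -0.113  0.243] yang -86.29 q [-0.28  0.11  1.51 -0.    1.52  1.23] F [ 0.49 -1.67 -0.47] op 0.168 49.972779750823975 16.6
[-0.31750602 -0.05473062  0.08321509]
```

In the tool's units: 0.004 m / 0.75 = 0.0053, 0.0005 m / 0.75 = 0.0007.

Emit:
carry_out --steps '[[[0,0.0007,0.0013],[0,0,0],0.05],[[0,0.0011,0.0027],[0,0,0],0.05],[[0,0.0013,0.004],[0,0,0],0.05],[[0,0.0013,0.0053],[0,0,0],0.05],[[0,0.0013,0.0053],[0,0,0],0.05],[[0,0.0013,0.0053],[0,0,0],0.05]]'

```text
time_s: 17.2
tcp_pos: [0.5819, -0.1136, 0.2387]
orientation: [3.142, 0.0, 0.065]
ft_force: [0.6, 2.8, -0.3]
opening: 0.166
finger_force: 50.0
```

```bash
cat > avg.py <<'E'
from plant import bot,optics
import numpy as np
L=[]
for i in range(14): optics.get_image("scene");L.append(bot.state()["ft_force"])
L=np.array(L);print(L.mean(0).round(2),L.std(0).round(2),bot.state()["tcp_pos"].round(4),bot.state()["time_s"])
E
python3 avg.py
```

```text
[ 0.47  4.65 -0.98] [0.66 0.46 0.58] [ 0.5819 -0.1136  0.2388] 17.9
```

In the tool's units: 0.007 m / 0.75 = 0.0093, 0.006 m / 0.75 = 0.008.

Emit:
carry_out --steps '[[[0,-0.0007,0],[0,0,0],0.05],[[0,-0.0013,0.0013],[0,0,0],0.05],[[0,-0.0013,0.004],[0,0,0],0.05],[[0,-0.0013,0.0067],[0,0,0],0.05],[[0,-0.0013,0.008],[0,0,0],0.05],[[0,-0.0013,0.0093],[0,0,0],0.05],[[0,-0.0013,0.0093],[0,0,0],0.05],[[0,-0.0013,0.0093],[0,0,0],0.05]]'

```text
time_s: 18.7
tcp_pos: [0.5821, -0.1141, 0.2322]
orientation: [3.139, -0.001, 0.064]
ft_force: [0.3, -5.4, 0.8]
opening: 0.168
finger_force: 50.0
```

```bash
python3 avg.py
```

```text
[ 0.17 -5.52  0.93] [0.52 0.27 0.3 ] [ 0.582  -0.1141  0.2322] 19.4
```

In the tool's units: 0.0015 m / 0.75 = 0.002, 0.0008 m / 0.75 = 0.0011.

Emit:
carry_out --steps '[[[0,0.0011,0],[0,0,0],0.05],[[0,0.002,0],[0,0,0],0.05],[[0,0.002,0],[0,0,0],0.05],[[0,0.002,0],[0,0,0],0.05]]'

```text
time_s: 19.8
tcp_pos: [0.582, -0.1143, 0.2318]
orientation: [3.141, 0.0, 0.065]
ft_force: [-0.6, -1.8, 0.0]
opening: 0.169
finger_force: 50.0
```

```bash
python3 avg.py
```

```text
[ 0.16 -1.25  0.66] [0.39 0.45 0.38] [ 0.582  -0.1143  0.2319] 20.5
```

In the tool's units: -0.003 m / 0.75 = -0.004, 0.0004 m / 0.75 = 0.0005.

Emit:
carry_out --steps '[[[0,0.0005,-0.0013],[0,0,0],0.05],[[0,0.0007,-0.0027],[0,0,0],0.05],[[0,0.0007,-0.004],[0,0,0],0.05],[[0,0.0007,-0.004],[0,0,0],0.05],[[0,0.0007,-0.004],[0,0,0],0.05]]'

```text
time_s: 21.0
tcp_pos: [0.582, -0.1142, 0.2347]
orientation: [-3.141, 0.0, 0.065]
ft_force: [0.0, 5.4, 0.0]
opening: 0.168
finger_force: 50.0
```

```bash
python3 avg.py
```

```text
[ 0.43  5.36 -1.03] [0.5  0.34 0.54] [ 0.582  -0.1142  0.2346] 21.7
```

In the tool's units: -0.0013 m / 0.75 = -0.0017, -0.0007 m / 0.75 = -0.0009.

Emit:
carry_out --steps '[[[0,-0.0009,0],[0,0,0],0.05],[[0,-0.0017,0],[0,0,0],0.05],[[0,-0.0017,0],[0,0,0],0.05],[[0,-0.0017,0],[0,0,0],0.05]]'

```text
time_s: 22.1
tcp_pos: [0.582, -0.1139, 0.235]
orientation: [3.141, -0.0, 0.065]
ft_force: [-0.2, 0.9, 0.1]
opening: 0.168
finger_force: 50.0
```

```bash
python3 avg.py
```

```text
[ 0.43 -1.08 -0.01] [0.34 0.81 0.45] [ 0.582  -0.1139  0.2349] 22.8
```

Vertical load on the gripper is now about 0 N. I'll ease the grip first so any residue slides out, then open.

Emit:
carry_out --steps '[[[0,0,0],[0,0,0],0.05],[[0,0,0],[0,0,0],0.05],[[0,0,0],[0,0,0],0.05],[[0,0,0],[0,0,0],0.05]]' --newtons 12

```text
time_s: 23.2
tcp_pos: [0.5819, -0.1138, 0.2349]
orientation: [3.141, 0.0, 0.065]
ft_force: [-0.4, -3.5, 1.2]
opening: 0.173
finger_force: 12.0
```

Emit:
carry_out --steps '[[[0,0,0],[0,0,0],0.05],[[0,0,0],[0,0,0],0.05],[[0,0,0],[0,0,0],0.05],[[0,0,0],[0,0,0],0.05],[[0,0,0],[0,0,0],0.05]]' --newtons 3

```text
time_s: 23.7
tcp_pos: [0.582, -0.1137, 0.2349]
orientation: [3.141, 0.0, 0.065]
ft_force: [0.4, -4.5, 0.5]
opening: 0.169
finger_force: 3.0
```

```bash
python3 avg.py
```

```text
[ 0.49 -4.74  0.61] [0.38 0.4  0.51] [ 0.582  -0.1137  0.2349] 24.4
```

Emit:
carry_out --steps '[[[0,0.0008,0],[0,0,0],0.05],[[0,0.0016,0],[0,0,0],0.05],[[0,0.0016,0],[0,0,0],0.05],[[0,0.0016,0],[0,0,0],0.05]]'

```text
time_s: 24.8
tcp_pos: [0.582, -0.114, 0.2346]
orientation: [-3.141, 0.0, 0.065]
ft_force: [-0.1, 1.6, 0.2]
opening: 0.172
finger_force: 3.0
```

```bash
python3 avg.py
```

```text
[ 0.21  4.75 -0.8 ] [0.43 0.89 0.47] [ 0.582  -0.1141  0.2347] 25.5
```

In the tool's units: -0.0006 m / 0.75 = -0.0008.

Emit:
carry_out --steps '[[[0,-0.0008,0],[0,0,0],0.05],[[0,-0.0008,0],[0,0,0],0.05],[[0,-0.0008,0],[0,0,0],0.05],[[0,-0.0008,0],[0,0,0],0.05],[[0,-0.0008,0],[0,0,0],0.05]]'

```text
time_s: 26.0
tcp_pos: [0.582, -0.1141, 0.2348]
orientation: [3.141, 0.0, 0.065]
ft_force: [-0.8, 5.3, -0.0]
opening: 0.17
finger_force: 3.0
```

```bash
python3 avg.py;python3 avg.py
```

```text
[-0.04  4.95 -0.69] [0.55 0.54 0.44] [ 0.582  -0.1141  0.2349] 26.7
[ 0.31  5.2  -0.71] [0.58 0.54 0.39] [ 0.582  -0.1141  0.2348] 27.4
```

In the tool's units: -0.0005 m / 0.75 = -0.0007.

Emit:
carry_out --steps '[[[0,-0.0007,0],[0,0,0],0.05],[[0,-0.0007,0],[0,0,0],0.05],[[0,-0.0007,0],[0,0,0],0.05],[[0,-0.0007,0],[0,0,0],0.05],[[0,-0.0007,0],[0,0,0],0.05]]'

```text
time_s: 27.9
tcp_pos: [0.582, -0.114, 0.235]
orientation: [3.141, -0.0, 0.065]
ft_force: [-0.6, 2.0, 0.1]
opening: 0.172
finger_force: 3.0
```

```bash
python3 avg.py
```

```text
[ 0.2   0.81 -0.04] [0.41 0.8  0.44] [ 0.582  -0.1139  0.235 ] 28.6
```

Emit:
carry_out --steps '[[[0,0,0],[0,0,0],0.19],[[0,0,0],[0,0,0],0.22],[[0,0,0],[0,0,0],0.27],[[0,0,0],[0,0,0],0.34],[[0,0,0],[0,0,0],0.42],[[0,0,0],[0,0,0],0.5],[[0,0,0],[0,0,0],0.5],[[0,0,0],[0,0,0],0.5]]'

```text
time_s: 29.4
tcp_pos: [0.582, -0.1137, 0.2349]
orientation: [3.141, 0.0, 0.065]
ft_force: [-0.2, 0.4, 0.1]
opening: 0.499
finger_force: 0.0
```

```bash
python3 avg.py
```

```text
[ 0.14 -0.18  0.11] [0.61 0.54 0.6 ] [ 0.582  -0.1137  0.2349] 30.1
```

In the tool's units: -0.16 m / 0.75 = -0.2133, -0.14 m / 0.75 = -0.1867.

Emit:
carry_out --steps '[[[0,0,-0.0133],[0,0,0],0.5],[[0,0,-0.04],[0,0,0],0.5],[[0,0,-0.08],[0,0,0],0.5],[[0,0,-0.1333],[0,0,0],0.5],[[0,0,-0.1867],[0,0,0],0.5],[[0,0,-0.2133],[0,0,0],0.5],[[0,0,-0.2133],[0,0,0],0.5]]'

```text
time_s: 30.8
tcp_pos: [0.5831, -0.1139, 0.4005]
orientation: [3.138, -0.008, 0.065]
ft_force: [0.7, 0.1, -0.2]
opening: 0.497
finger_force: 0.0
```

In the tool's units: -0.22 m / 0.75 = -0.2933, -0.2 m / 0.75 = -0.2667.

Emit:
carry_out --steps '[[[0,-0.0533,0],[0,0,0],0.5],[[0,-0.1067,0],[0,0,0],0.5],[[0,-0.16,0],[0,0,0],0.5],[[0,-0.2133,0],[0,0,0],0.5],[[0,-0.2667,0],[0,0,0],0.5],[[0,-0.2933,0],[0,0,0],0.5],[[0,-0.2933,0],[0,0,0],0.5]]'

```text
time_s: 31.5
tcp_pos: [0.5669, 0.1087, 0.3934]
orientation: [-3.141, 0.002, 0.069]
ft_force: [-0.6, -0.3, 0.6]
opening: 0.502
finger_force: 0.0
```

```bash
python3 avg.py; python3 -c "
from h import *
a=snap('scene','s8');b=snap('side','d8')
A=a['frame'][140:340,180:380,::-1];B=b['frame'][90:290,190:390,::-1]
cv2.imwrite('pics/c8.png',cv2.resize(np.hstack([A,B]),None,fx=2,fy=2,interpolation=cv2.INTER_CUBIC))"
```

```text
[ 0.07  0.11 -0.07] [0.4  0.52 0.34] [0.5678 0.1058 0.3948] 32.2
```

View pics/c8.png

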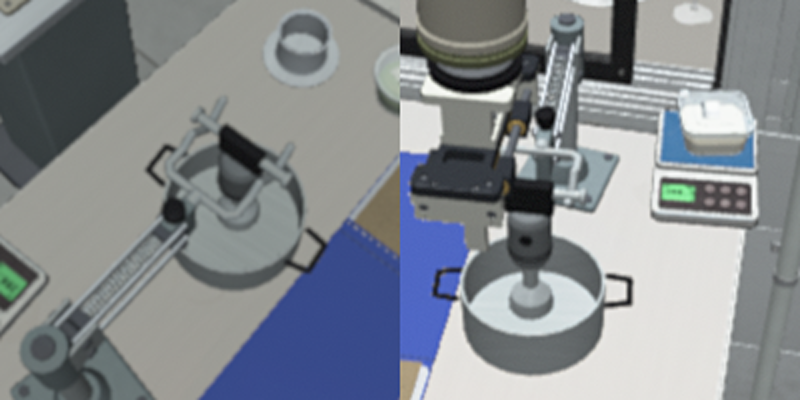

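The mixer hangs upright in both saddles with its pins at scene crop (205,115) and (285,168). Its foot is inside the pot near the middle, and the pot and tub have not moved.

```bash
python3 -c "
from plant import hand_in;print(hand_in())"
```

```text
the job is handed in; nothing more can be done
None
```

The job is handed in at about 32 s: in the last camera views the mixer hangs upright in both saddles over the pot, foot inside and clear of wall and bottom. It was let go only when the arm carried its whole weight (about 0 N left on the gripper), and the pot and tub look unmoved.

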